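# Slide a copper strip out of its marking block and load it into the annealing tray

### The job

Slide the copper strip along its channel until about a third of it hangs over the open end of the wooden marking block, pinch it there by its two long sides, carry it to the narrow steel stake, rest it flat on top and let go. Then take it again by its middle and lower it (do not drop it) flat onto the two white supports of the annealing tray, centred between the tall end cheeks and lengthwise with the tray. Leave the flux jar, the steel dapping cube and the notepad alone.

Things in the scene. Friction and masses are not known exactly. Their poses are not given: they have to be found in the camera images.
- strip: Flat copper bar 130 (x) x 40 (y) x 4 mm, 150-240 g. Origin: centre of its underside. Starts in the block's channel, x along the block's x, its top flush with the steel faces beside it, so its sides cannot be gripped there. It slides easily in the waxed channel: dragged along by closed fingertips pressed on its top (about 10 N; 5-25 do). It balances on the block until about 60 mm overhangs.
- block: Wooden marking block, fixed, 180 (x) x 110 (y) x 50 mm high, steel faces on top. Origin: centre of underside. Channel along x, 45 mm wide, 4 mm deep (floor at height 46 mm), open at the -x end (x=-90 mm, sheer drop to the bench), closed by a stop at the +x end (inner face x=+84 mm). At the start the strip's centre is at block x -20 to +16 mm, and centred in y.
- block_edge (a point): The middle of the channel floor's open edge, on the block at its x = -90 mm, 46 mm above the bench; axes as the block's.
- stake: Steel stake, fixed: upright bar 70 (x) x 22 (y) mm, flat top at height 65 mm, on a blue foot 90 x 80 x 12 mm. Origin: centre of underside. The strip rests along its top (x along x, either way round), 9 mm of each long side standing free, so it can be gripped at its middle from above with a finger on either side of the bar.
- stake_top (a point): The centre of the stake's flat top, 65 mm above the bench; axes as the stake's.
- tray: Annealing tray, fixed: dark steel base 162 (x) x 130 (y) x 6 mm; at each x end a cheek 70 mm wide, 105 mm tall (150 mm between them); side lips 14 mm high at y=+-61 mm; two white bars 16 (x) x 80 (y) mm, tops at 32 mm, at x=+-38 mm. Origin: centre of underside. The strip lies across both bars, x along x, either way round; held near an end, the gripper would foul a cheek.
- tray_rest (a point): The point midway between the two white bars at the height of their tops (32 mm above the bench): where the centre of the strip's underside belongs; axes as the tray's.
- flux: Bystander: small flux jar with yellow cap, 36 mm across, 42 mm high. Origin: centre of its underside.
- dapping: Bystander: steel dapping cube, 40 mm. Origin: centre of its underside.
- notepad: Bystander: notepad 75 x 50 x 10 mm lying flat. Origin: centre of its underside.
Not all that is in view belongs to the job. Several things have the shape of the tray; the one meant has the colours described above.

How it is judged (in metres and radians):
On the way, in this order (a step that is already met when the one before it is completed fails the run):
1. the strip lies flat in its channel, 20 mm or more of it hanging over the open end (x of strip in the frame of block_edge between 0 and 0.045 m and z of strip in the frame of block_edge between -0.004 and 0.004 m and angle between strip's own z axis and vertical below 0.08 rad), for 0.1 s.
2. the strip rests flat on the stake, let go (horizontal distance between strip and stake_top below 0.035 m and z of strip in the frame of stake_top between -0.004 and 0.004 m and angle between strip's own z axis and vertical below 0.08 rad and linear speed of strip below 0.03 m/s and contact force between the fingers and strip below 0.05 N), for 0.2 s.
3. the strip is taken by its middle (within 22 mm of its centre along its length) and lifted off the stake (z of stake_top in the frame of strip below -0.01 m and contact force between the fingers and strip above 0.5 N and x of the grasp point in the frame of strip between -0.022 and 0.022 m), for 0.1 s.
At the end, for the whole second after the job is handed in: the strip lies flat and still on both white bars of the tray, let go, its centre within 14 mm of the tray's middle lengthwise and 20 mm crosswise, its length within 0.2 rad of the tray's (x of strip in the frame of tray_rest between -0.014 and 0.014 m and y of strip in the frame of tray_rest between -0.02 and 0.02 m and z of strip in the frame of tray_rest between -0.004 and 0.004 m and angle between the x axis of strip and the x axis of tray, either way round below 0.2 rad and angle between strip's own z axis and vertical below 0.08 rad and linear speed of strip below 0.02 m/s and contact force between the fingers and strip below 0.05 N); the robot touches nothing.
It fails at once if the strip is dropped into the tray (falling free faster than 0.45 m/s, a fall of about 10 mm) (horizontal distance between strip and tray_rest below 0.07 m and linear speed of strip above 0.45 m/s and contact force between the fingers and strip below 0.05 N).
It fails at once if the flux jar is moved by more than 20 mm (distance of flux from where it was at the start of the episode above 0.02 m).
It fails at once if the dapping cube is moved by more than 20 mm (distance of dapping from where it was at the start of the episode above 0.02 m).
It fails at once if the notepad is moved by more than 20 mm (distance of notepad from where it was at the start of the episode above 0.02 m).
It also fails if it takes over 72 s, if anything falls off the work surface, if the arm or the gripper's body presses on something with over 40 N, if the wrist force passes 120 N, or if a joint passes its speed limit or range.

### The arm

A 6-joint arm with a two-finger parallel gripper is mounted at the origin on the work surface. World frame = base frame: x ahead of the robot, y to its left, z up, the work surface at z = 0. Lengths are in mm, angles in rad, forces in N, time in s.
With the tool pointing down it reaches from about 350 to 775 mm from the base axis. Payload 7.3 kg.
Tool frame: the origin (TCP) lies at the very end of the fingers, on their centre line; the grasp point (between the pads) lies 19 mm behind it; z points along the fingers, y is the line along which they close (so a half turn about z gives the same grasp; the last joint's range is limited). The gripper opens to 92 mm and grips with 3 to 60 N. Pads are 19 mm wide; open, the fingers measure 130 mm over their backs; the gripper's body (75 mm by 190 mm) begins 47 mm behind the grasp point.
Start: joints at [1.024, 0.342, 1.524, -0, 1.275, -0.146], TCP at [204.819, 483.419, 226.741] pointing down, gripper open.
Joint ranges: [-2.53, 2.53], [-0.77, 2.02], [0.04, 2.7], [-1, 4.14], [0.28, 2.66], [-3.11, 3.11]. Speed limits (rad/s): [2.57, 2.57, 3.14, 3.14, 3.14, 3.14].

### API

Orientations are given as [roll, pitch, yaw] about the fixed x, y, z axes, in that order (R = Rz(yaw) Ry(pitch) Rx(roll)).
In Python, from plant import get_obs, capture, close_job gives the robot as it stands. The module is installed in compiled form; this text tells all that it offers.
- The arm moves only by the shell command python3 -m handwheel 'ROWS'. ROWS is JSON, a list of rows, each a list of 3 entries, a list of its own where there are three numbers: the turn, a rotation vector about the tool's x, y, z in degrees, then the shift along the tool's x, y, z in m, then the opening, from 0 (shut) to 1 (fully open). A call has 1 to 12 rows; each row is the pose to reach, as a shift and turn from the pose commanded when the call began, along the tool's axes at that moment; what a row does not reach only later rows make up. A row lasts 1/10 s, in which the tool goes at most 50 mm and 8.59 degrees, less where a joint would pass 70% of its speed; a pose out of reach is approached as far as the arm can. A call with a gripper value outside its range is refused whole. The fingers move at their own pace and stop on an object; the grip force is fixed at half the most. Time passes only in rows, so rows that repeat a pose let the fingers close. It gives the time, the measured TCP pose, the force, the opening and the grip force at its end, in the units of the state.
- get_obs(): the state, without advancing time (a new reading comes with each control period).
- capture(name): name is "side" or "top"; returns a dict with "image" (384x512x3 uint8, red, green, blue), "depth" (384x512 float32, mm along the optical axis (not along the pixel's ray), 0 where there is no reading), "fx", "fy", "cx", "cy" (pixels), "camera_from_world" (4x4, takes a point from world to camera coordinates). Camera axes: x right, y down, z forward; pixel columns grow to the right and rows downward; lengths in mm; the calibration is good to about 2 mm. A picture is of the moment at which its call begins.
- close_job(): hands the job in; it is judged then, once.
The state is a dict: "time": time; "joint_positions": joint angles; "dq": joint speeds; "tau": joint torques, N m; "tool_pos": TCP position; "tcp_rot": TCP orientation; "contact_force": force on the tool from outside, world axes, zero at the start; "moment": the same for the moment, N m; "grip_width": finger opening in mm; "finger_force": force on a finger pad.
Only numpy, scipy, OpenCV 4.12 (cv2) and the standard library are available. Lean on these libraries where they do the work, as an engineer would, in place of code of your own. Each camera call takes 0.05 s, during which the arm holds its last target. There are 200 camera calls.

## Working session

There is one attempt and no reset: what is moved stays moved. The work goes in short steps, Python scripts to look and compute and a shell command to move; the robot and the scene stay as the last step left them, time stands still between calls to the robot, and variables do not carry over. Pictures are saved under pics/ and viewed, at most 10 in all, crops included, and the job is handed in when it is done.

```bash
mkdir -p pics
python3 - <<'E'
from plant import get_obs,capture
import cv2,numpy as np,pickle
o=get_obs();print(o)
d={}
for n in("side","top"):
    c=capture(n);d[n]=c
    cv2.imwrite(f"pics/{n}0.png",c["image"][:,:,::-1])
    print(n,c["fx"],c["fy"],c["cx"],c["cy"],c["camera_from_world"].round(3).tolist(),(c["depth"]>0).mean())
pickle.dump(d,open("d0.pkl","wb"))
E
```

```text
{'time': 0.0, 'joint_positions': array([ 1.02399146e+00,  3.42734110e-01,  1.52500767e+00,  6.37835215e-06,
        1.27541099e+00, -1.45995674e-01]), 'dq': array([ 2.60087847e-05,  1.26375557e-04, -3.67421694e-04,  4.38938205e-04,
        2.21571471e-04,  3.13756014e-04]), 'tau': array([ 1.47888662e-03, -4.31261730e+01, -2.44221926e+01,  7.17221992e-02,
        5.59725228e-02, -1.92728317e-04]), 'tool_pos': array([204.59769135, 483.05058329, 226.04232233]), 'tcp_rot': array([-3.14005002e+00, -2.32996590e-04,  2.74078142e+00]), 'contact_force': array([0.22816623, 1.184608  , 0.12860271]), 'moment': array([ 0.01115936, -0.0485294 ,  0.02692454]), 'finger_force': 0.0, 'grip_width': 91.67359148323868}
side 409.44365602203163 409.44365602203163 252.55212196531645 191.34571807815405 [[0.996, -0.083, -0.014, -498.854], [-0.073, -0.763, -0.642, 126.163], [0.043, 0.641, -0.766, 990.445], [0.0, 0.0, 0.0, 1.0]] 0.9959869384765625
top 368.7943135574786 368.7943135574786 253.1110369409153 187.47088543275297 [[-0.029, -0.999, -0.02, 101.504], [-0.989, 0.032, -0.146, 487.237], [0.147, 0.015, -0.989, 880.646], [0.0, 0.0, 0.0, 1.0]] 0.9957377115885416
```

View pics/top0.png

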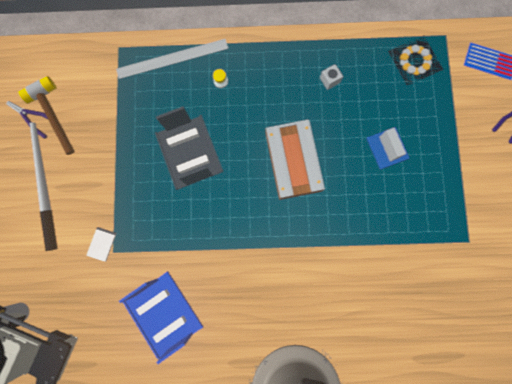

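View pics/side0.png

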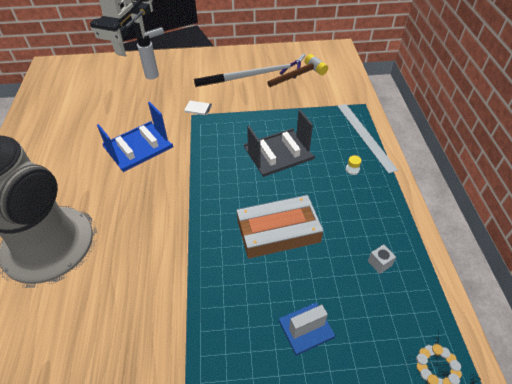

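The dark tray with white bars, the one meant, is at about (188,150) in the top view. The block with the copper strip is at (295,158), the stake at (390,146), the flux jar at (220,78), the cube at (331,76) and the notepad at (100,245). The blue tray at (161,316) is a decoy. Next I'll measure these and zoom in on the block.

```bash
cat > h.py <<'E'
import numpy as np,cv2
def world(c):
    "per-pixel world points from depth"
    h,w=c["depth"].shape;u,v=np.meshgrid(np.arange(w),np.arange(h));z=c["depth"]
    p=np.stack([(u-c["cx"])*z/c["fx"],(v-c["cy"])*z/c["fy"],z],-1)
    T=np.linalg.inv(c["camera_from_world"]);return p@T[:3,:3].T+T[:3,3]
def ray(c,uv,zw):
    T=np.linalg.inv(c["camera_from_world"]);uv=np.atleast_2d(uv).astype(float)
    d=np.c_[(uv[:,0]-c["cx"])/c["fx"],(uv[:,1]-c["cy"])/c["fy"],np.ones(len(uv))]@T[:3,:3].T
    o=T[:3,3];return o+d*((zw-o[2])/d[:,2])[:,None]
def rect(c,m,zw):
    "min-area rectangle in world plane z=zw of largest blob of mask: centre, long, short, angle of long axis"
    cs,_=cv2.findContours(m.astype(np.uint8),cv2.RETR_EXTERNAL,cv2.CHAIN_APPROX_NONE)
    k=max(cs,key=cv2.contourArea)[:,0];P=ray(c,k,zw)[:,:2]
    (ctr,(a,b),t)=cv2.minAreaRect(P.astype(np.float32))
    if a<b:a,b,t=b,a,t+90
    return np.round(ctr,1),round(a,1),round(b,1),round((t+90)%180-90,1)
def hsv(c): return cv2.cvtColor(c["image"],cv2.COLOR_RGB2HSV)
def box(x0,y0,x1,y1):
    m=np.zeros((384,512),bool);m[y0:y1,x0:x1]=1;return m
E
python3 - <<'E'
import pickle;from h import *
d=pickle.load(open("d0.pkl","rb"))
B={"top":dict(block=box(255,110,335,205),stake=box(360,120,415,175),tray=box(150,100,230,195)),
"side":dict(block=box(225,185,330,265),stake=box(270,295,340,360),tray=box(235,105,325,180))}
for n in("top","side"):
    c=d[n];H=hsv(c);W=world(c);h,s,v=H[...,0],H[...,1],H[...,2];Z=W[...,2];b=B[n]
    print(n)
    cop=b["block"]&((h<12)|(h>175))&(s>120)&(v>140)
    print("cop",rect(c,cop,50),np.median(Z[cop]),cop.sum())
    print("blocktop",rect(c,b["block"]&(Z>38),50))
    st=b["stake"]&(Z>55)
    print("stake",rect(c,st,65),np.median(Z[st]))
    ft=b["stake"]&(h>100)&(h<125)&(s>120);print("foot",rect(c,ft,12))
    wb=b["tray"]&(s<50)&(v>190)
    nn,L,S,C=cv2.connectedComponentsWithStats(wb.astype(np.uint8))
    for i in range(1,nn):
        if S[i,4]>40:print("bar",rect(c,L==i,32),np.median(Z[L==i]))
    ck=b["tray"]&(Z>90);print("cheeks",np.c_[W[ck][:,0],W[ck][:,1]].min(0),W[ck].max(0) )
    print("table z",np.median(Z[300:,300:]) )
a=[cv2.resize(d[n]["image"][y:y+100,x:x+110],None,fx=3.6,fy=3.6,interpolation=cv2.INTER_CUBIC) for n,x,y in(("top",240,108),("side",225,175))]
cv2.imwrite("pics/blk.png",np.hstack(a)[:,:,::-1])
E
```

```text
top
cop (array([554.6, -18.8]), 132.4, 39.6, 9.4) 49.180190571403614 836
blocktop (array([559.4, -20.1]), 181.1, 113.5, 9.5)
stake (array([ 586.2, -263.1]), 70.4, 26.8, 19.1) 64.04432001316178
foot (array([ 586.7, -262.3]), 91.6, 84.6, 18.8)
bar (array([630.3, 265.6]), 79.2, 15.9, -70.2) 31.3661052041669
bar (array([558.9, 239.8]), 79.2, 15.9, -70.4) 31.224382932960964
cheeks [355.42440574  72.52073072] [681.47184527 310.98147952 944.27472176]
table z -1.047854040192135
side
cop (array([556.8, -18.5]), 132.0, 39.1, 9.4) 50.16568322245223 752
blocktop (array([561.4, -22.1]), 181.4, 118.8, 9.4)
stake (array([ 588.3, -266.1]), 72.6, 25.6, 19.1) 65.02574046881176
foot (array([ 588.4, -265.2]), 92.6, 83.2, 18.8)
bar (array([632.2, 266.1]), 80.4, 17.1, -70.1) 32.1964996075838
bar (array([560.8, 239.8]), 80.2, 17.4, -70.1) 31.473310340818614
cheeks [ 463.65696939 -580.21065898] [684.4092146  315.79954911 833.14595233]
table z 1.0703437022424964
```

View pics/blk.png

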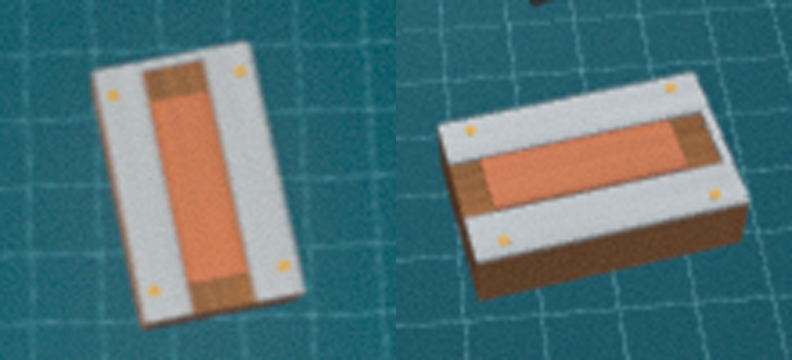

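The far (+x) end of the block has the steel stop, so the open end is the near one, at the bottom left of the crops. Block yaw is 9.4°, the stake's is 19.1° and the tray's is 20.1°. The measured sizes match the ones given. For the slide I'll press with the closed finger line along the strip, 25 mm past its centre.

```bash
cat > go.py <<'E'
"python3 go.py x y z yaw_deg : shift (m) and turn (deg) from the measured pose, tool axes"
import sys,numpy as np
from plant import get_obs
from scipy.spatial.transform import Rotation as R
x,y,z,w=map(float,sys.argv[1:]);o=get_obs()
A=R.from_euler("xyz",o["tcp_rot"]);B=R.from_euler("xyz",[np.pi,0,np.radians(w)])
print("t",o["time"],"pos",o["tool_pos"].round(1),"rot",o["tcp_rot"].round(4),"F",o["contact_force"].round(1),"q",o["joint_positions"].round(2))
print("turn",(A.inv()*B).as_rotvec(degrees=True).round(1),"shift",(A.inv().apply(np.array([x,y,z])-o["tool_pos"])/1000).round(4))
E
python3 go.py 580.4 -14.5 226 99.4
a='[[0,0,57.6],[-0.540,-0.312,0],0]'
python3 -m handwheel '[[[0,0,57.6],[-0.540,-0.312,0],0],[[0,0,57.6],[-0.540,-0.312,0],0],[[0,0,57.6],[-0.540,-0.312,0],0],[[0,0,57.6],[-0.540,-0.312,0],0],[[0,0,57.6],[-0.540,-0.312,0],0],[[0,0,57.6],[-0.540,-0.312,0],0],[[0,0,57.6],[-0.540,-0.312,0],0],[[0,0,57.6],[-0.540,-0.312,0],0],[[0,0,57.6],[-0.540,-0.312,0],0],[[0,0,57.6],[-0.540,-0.312,0],0],[[0,0,57.6],[-0.540,-0.312,0],0],[[0,0,57.6],[-0.540,-0.312,0],0]]'
python3 go.py 580.4 -14.5 70 99.4
```

```text
t 0.1 pos [204.6 483.1 226.1] rot [-3.1402e+00 -2.0000e-04  2.7408e+00] F [0.8 0.3 0. ] q [ 1.02  0.34  1.52 -0.    1.28 -0.15]
turn [-0.1  0.  57.6] shift [-5.401e-01 -3.115e-01  4.000e-04]
time: 1.3
tool_pos: [566.8, 2.4, 226.4]
tcp_rot: [-3.141, -0.0, 1.735]
contact_force: [-0.0, -0.2, -0.6]
grip_width: 1.9
finger_force: 0.0
t 1.3 pos [566.8   2.4 226.4] rot [-3.1410e+00 -4.0000e-04  1.7352e+00] F [-0.  -0.2 -0.6] q [-0.13  0.42  1.41  0.    1.32 -0.3 ]
turn [-0. -0.  0.] shift [-0.019   0.0107  0.1564]
```

```bash
python3 -m handwheel '[[[0,0,0],[-0.019,0.011,0.05],0],[[0,0,0],[-0.019,0.011,0.10],0],[[0,0,0],[-0.019,0.011,0.14],0],[[0,0,0],[-0.019,0.011,0.156],0],[[0,0,0],[-0.019,0.011,0.156],0],[[0,0,0],[-0.019,0.011,0.156],0]]'
python3 go.py 580.4 -14.5 53 99.4
```

```text
time: 1.9
tool_pos: [580.4, -12.6, 71.1]
tcp_rot: [3.141, 0.0, 1.736]
contact_force: [-0.6, 0.4, -0.0]
grip_width: 0.4
finger_force: 0.0
t 1.9 pos [580.4 -12.6  71.1] rot [3.1413 0.     1.7355] F [-0.6  0.4 -0. ] q [-0.15  0.6   1.56  0.    0.98 -0.32]
turn [0. 0. 0.] shift [-0.0019 -0.0003  0.0181]
```

Now down to the strip in small steps.

```bash
python3 -m handwheel '[[[0,0,0],[-0.002,0,0.010],0],[[0,0,0],[-0.002,0,0.018],0],[[0,0,0],[-0.002,0,0.020],0],[[0,0,0],[-0.002,0,0.020],0]]'
python3 -m handwheel '[[[0,0,0],[0,0,0.001],0],[[0,0,0],[0,0,0.0015],0],[[0,0,0],[0,0,0.0015],0]]'
```

```text
time: 2.3
tool_pos: [580.4, -14.5, 50.8]
tcp_rot: [3.141, -0.0, 1.736]
contact_force: [-0.5, 0.1, 0.8]
grip_width: 0.5
finger_force: 0.0
time: 2.6
tool_pos: [580.9, -14.6, 50.3]
tcp_rot: [3.14, 0.0, 1.736]
contact_force: [-0.9, -0.5, 5.4]
grip_width: 0.5
finger_force: 2.6
```

```bash
python3 -m handwheel '[[[0,0,0],[0,0,0.0007],0],[[0,0,0],[0,0,0.0007],0],[[0,0,0],[0,-0.002,0.0007],0],[[0,0,0],[0,-0.005,0.0007],0],[[0,0,0],[0,-0.009,0.0007],0],[[0,0,0],[0,-0.013,0.0007],0],[[0,0,0],[0,-0.017,0.0007],0],[[0,0,0],[0,-0.021,0.0007],0],[[0,0,0],[0,-0.021,0.0007],0]]'
python3 - <<'E'
import pickle;from h import *;from plant import capture
for n,b in(("top",box(255,110,335,240)),("side",box(205,185,330,265))):
    c=capture(n);H=hsv(c);h,s,v=H[...,0],H[...,1],H[...,2]
    m=b&((h<12)|(h>175))&(s>120)&(v>140);print(rect(c,m,50),m.sum())
E
```

```text
time: 3.5
tool_pos: [560.9, -18.3, 50.3]
tcp_rot: [3.138, 0.001, 1.735]
contact_force: [-0.6, -0.5, 9.4]
grip_width: 0.3
finger_force: 4.2Traceback (most recent call last):
  File "<stdin>", line 4, in <module>
  File "h.py", line 14, in rect
    k=max(cs,key=cv2.contourArea)[:,0];P=ray(c,k,zw)[:,:2]
      ~~~^^^^^^^^^^^^^^^^^^^^^^^^
ValueError: max() iterable argument is empty
```

Run:
```python
from h import *;from plant import capture
c=capture("side");H=hsv(c);h,s,v=H[...,0],H[...,1],H[...,2]
m=box(195,185,330,275)&((h<12)|(h>175))&(s>120)&(v>140);print(rect(c,m,50),m.sum())
cv2.imwrite("pics/s1.png",cv2.resize(c["image"][120:300,160:400],None,fx=3,fy=3)[:,:,::-1])
```

```text
(array([537.1, -22. ]), 130.9, 38.7, 9.4) 567
```

View pics/s1.png

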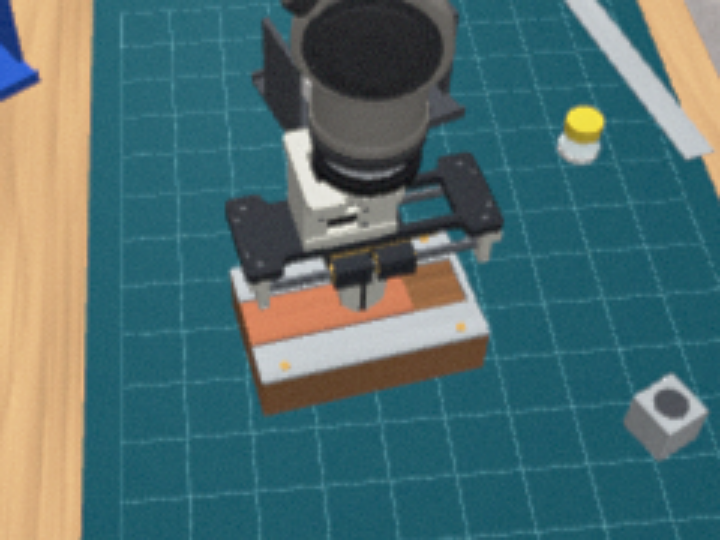

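The strip follows the fingers: it has moved 20 mm and its near end is now flush with the open edge (crop pixel (240,330)). I'll slide it 46 mm more.

```bash
python3 -m handwheel '[[[0,0,0],[0,-0.004,0],0],[[0,0,0],[0,-0.008,0],0],[[0,0,0],[0,-0.012,0],0],[[0,0,0],[0,-0.016,0],0],[[0,0,0],[0,-0.020,0],0],[[0,0,0],[0,-0.025,0],0],[[0,0,0],[0,-0.030,0],0],[[0,0,0],[0,-0.035,0],0],[[0,0,0],[0,-0.040,0],0],[[0,0,0],[0,-0.044,0],0],[[0,0,0],[0,-0.046,0],0],[[0,0,0],[0,-0.046,0],0]]'
python3 -m handwheel '[[[0,0,0],[0,0,0],0],[[0,0,0],[0,0,-0.004],0],[[0,0,0],[0,0,-0.05],0],[[0,0,0],[0,0,-0.09],0],[[0,0,-8],[0,0,-0.09],0],[[0,0,-16],[0,0,-0.09],0]]'
python3 - <<'E'
from h import *;from plant import capture
c=capture("side");H=hsv(c);h,s,v=H[...,0],H[...,1],H[...,2]
m=box(175,185,330,285)&((h<12)|(h>175))&(s>120)&(v>140);print(rect(c,m,50),m.sum())
cv2.imwrite("pics/s2.png",cv2.resize(c["image"][120:300,160:400],None,fx=3,fy=3)[:,:,::-1])
E
```

```text
time: 4.8
tool_pos: [515.9, -25.9, 50.2]
tcp_rot: [3.137, 0.002, 1.735]
contact_force: [-0.7, 0.5, 9.1]
grip_width: 0.4
finger_force: 4.5
time: 5.4
tool_pos: [515.0, -25.6, 140.2]
tcp_rot: [3.139, 0.002, 2.02]
contact_force: [-1.2, -0.0, -0.2]
grip_width: 0.5
finger_force: 0.0
(array([492.7, -29. ]), 130.8, 41.1, 9.7) 773
```

View pics/s2.png

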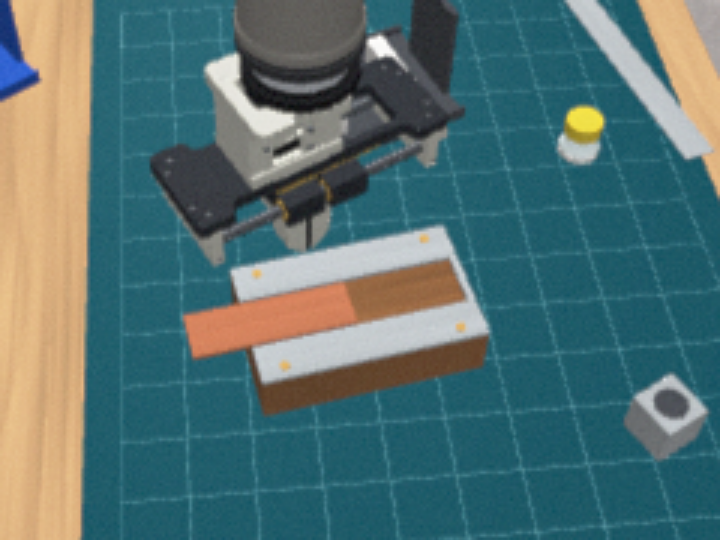

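The strip lies flat with about 44 mm overhanging (crop (187,315) to (237,300)). Its centre is at about (491.6,-29.1). Next I'll pinch 37 mm from the centre.

```bash
python3 go.py 455.1 -35.1 90 189.4
```

```text
t 5.45 pos [514.4 -25.5 139.5] rot [3.1403e+00 9.0000e-04 2.0274e+00] F [ 0.1 -0.5  0. ] q [-0.2   0.41  1.68  0.    1.05 -0.66]
turn [  0.    0.1 -73.2] shift [ 0.0176 -0.0575  0.0494]
```

```bash
python3 -m handwheel '[[[0,0,-73.2],[0.0176,-0.0575,0],0.75],[[0,0,-73.2],[0.0176,-0.0575,0],0.75],[[0,0,-73.2],[0.0176,-0.0575,0],0.75],[[0,0,-73.2],[0.0176,-0.0575,0],0.75],[[0,0,-73.2],[0.0176,-0.0575,0],0.75],[[0,0,-73.2],[0.0176,-0.0575,0],0.75],[[0,0,-73.2],[0.0176,-0.0575,0],0.75],[[0,0,-73.2],[0.0176,-0.0575,0.02],0.75],[[0,0,-73.2],[0.0176,-0.0575,0.04],0.75],[[0,0,-73.2],[0.0176,-0.0575,0.05],0.75],[[0,0,-73.2],[0.0176,-0.0575,0.05],0.75],[[0,0,-73.2],[0.0176,-0.0575,0.05],0.75]]'
python3 go.py 455.1 -35.1 29 189.4
```

```text
time: 6.65
tool_pos: [455.0, -34.4, 88.9]
tcp_rot: [3.142, 0.0, -2.993]
contact_force: [-0.5, -0.2, 0.7]
grip_width: 68.6
finger_force: 0.0
t 6.65 pos [455.  -34.4  88.9] rot [ 3.1416e+00  2.0000e-04 -2.9933e+00] F [-0.5 -0.2  0.7] q [-0.24  0.39  1.89  0.    0.86 -1.96]
turn [ 0.   0.  -0.9] shift [ 0.     -0.0007  0.0599]
```

```bash
python3 -m handwheel '[[[0,0,-0.9],[0,-0.0005,0.03],0.75],[[0,0,-0.9],[0,-0.0005,0.055],0.75],[[0,0,-0.9],[0,-0.0005,0.06],0.75],[[0,0,-0.9],[0,-0.0005,0.06],0.6],[[0,0,-0.9],[0,-0.0005,0.06],0.5],[[0,0,-0.9],[0,-0.0005,0.06],0.44],[[0,0,-0.9],[0,-0.0005,0.06],0.2],[[0,0,-0.9],[0,-0.0005,0.06],0],[[0,0,-0.9],[0,-0.0005,0.06],0],[[0,0,-0.9],[0,-0.0005,0.06],0],[[0,0,-0.9],[0,-0.0005,0.06],0]]'
```

```text
time: 7.75
tool_pos: [455.4, -35.0, 29.0]
tcp_rot: [-3.141, 0.001, -2.975]
contact_force: [0.5, 0.5, 6.8]
grip_width: 38.8
finger_force: 30.0
```

```bash
python3 -m handwheel '[[[0,0,0],[0,0,-0.005],0],[[0,0,0],[0,0,-0.015],0],[[0,0,0],[0,0,-0.03],0],[[0,0,0],[0,0,-0.05],0],[[0,0,0],[0,0,-0.07],0],[[0,0,0],[0,0,-0.09],0],[[0,0,0],[0,0,-0.1],0],[[0,0,0],[0,0,-0.1],0],[[0,0,0],[0,0,-0.1],0]]'
python3 - <<'E'
from h import *;from plant import capture
c=capture("side");H=hsv(c);h,s,v=H[...,0],H[...,1],H[...,2]
m=box(150,100,400,285)&((h<12)|(h>175))&(s>120)&(v>140)
W=world(c)[m];print(m.sum());k=np.abs(W[:,2]-140)<40;W=W[k]
print(np.linalg.lstsq(np.c_[W[:,:2]-[500,-30],np.ones(len(W))],W[:,2],rcond=None)[0],rect(c,m,150))
cv2.imwrite("pics/s3.png",cv2.resize(c["image"][80:300,140:400],None,fx=2.5,fy=2.5)[:,:,::-1])
E
python3 go.py 553 -276 129 199.1
```

```text
time: 8.65
tool_pos: [454.4, -34.7, 128.1]
tcp_rot: [3.141, -0.001, -2.975]
contact_force: [-0.2, -0.5, -3.3]
grip_width: 39.1
finger_force: 30.0
306
[-1.52089148e-02 -8.23813031e-03  1.47952290e+02] (array([529.4, -25.3]), 49.3, 38.3, 9.2)
t 8.7 pos [454.2 -34.7 127.7] rot [ 3.1408e+00 -1.5000e-03 -2.9752e+00] F [-0.3 -0.5 -1.4] q [-0.24  0.33  1.85  0.    0.96 -1.98]
turn [ 0.1 -0.1 -9.6] shift [-0.0575 -0.2544 -0.0016]
```

View pics/s3.png

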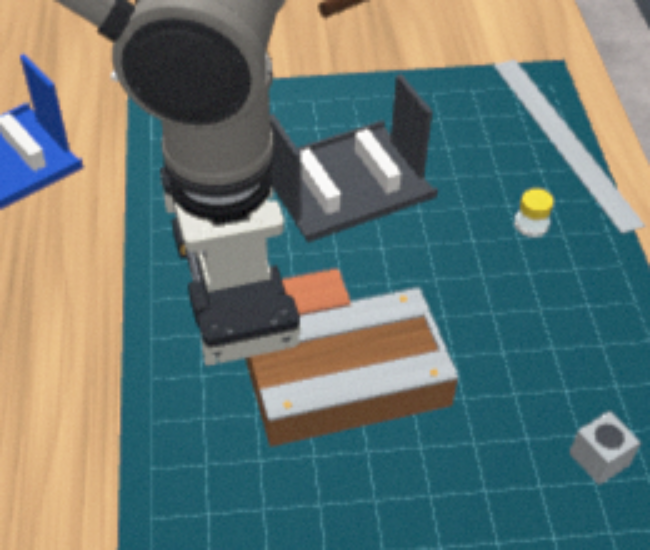

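The strip is held and level: slope is about 1.5 %, the free end is visible at crop (345,285), and the centre is about 36 mm ahead of the grasp. Now I'll carry it to the stake.

```bash
python3 -m handwheel '[[[0,0,-2],[-0.01,-0.030,0],0],[[0,0,-4],[-0.02,-0.065,0],0],[[0,0,-6],[-0.03,-0.10,0],0],[[0,0,-7],[-0.037,-0.135,0],0],[[0,0,-8],[-0.044,-0.17,0],0],[[0,0,-9],[-0.051,-0.205,0],0],[[0,0,-9.6],[-0.055,-0.235,0],0],[[0,0,-9.6],[-0.0575,-0.250,0],0],[[0,0,-9.6],[-0.0575,-0.2545,0],0],[[0,0,-9.6],[-0.0575,-0.2545,0],0],[[0,0,-9.6],[-0.0575,-0.2545,0],0]]'
python3 - <<'E'
from h import *;from plant import capture
for n,b in(("side",box(200,200,420,384)),("top",box(330,80,480,260))):
    c=capture(n);H=hsv(c);h,s,v=H[...,0],H[...,1],H[...,2]
    m=b&((h<12)|(h>175))&(s>120)&(v>140)
    W=world(c)[m];print(m.sum(),np.median(W[:,2]),W[:,2].min(),rect(c,m,150))
E
python3 go.py 553.3 -276.1 54 199.1
```

```text
time: 9.8
tool_pos: [553.2, -275.1, 127.8]
tcp_rot: [3.14, -0.001, -2.807]
contact_force: [-0.3, 0.4, -2.6]
grip_width: 39.2
finger_force: 30.0
346 147.57123223699062 143.54863762580817 (array([ 630.8, -252.2]), 37.4, 36.2, 18.3)
444 146.8180749471394 142.25952505007933 (array([ 618.4, -251. ]), 58.0, 39.4, 19.2)
t 9.9 pos [ 553.5 -275.1  128.4] rot [ 3.1408e+00 -3.0000e-04 -2.8066e+00] F [-0.2  0.5 -1.8] q [-0.59  0.6   1.39  0.    1.16 -2.49]
turn [ 0.  -0.   0.1] shift [ 0.0005 -0.0009  0.0744]
```

```bash
python3 -m handwheel '[[[0,0,0],[0,-0.0008,0.02],0],[[0,0,0],[0,-0.0008,0.04],0],[[0,0,0],[0,-0.0008,0.058],0],[[0,0,0],[0,-0.0008,0.068],0],[[0,0,0],[0,-0.0008,0.074],0],[[0,0,0],[0,-0.0008,0.076],0],[[0,0,0],[0,-0.0008,0.077],0],[[0,0,0],[0,-0.0008,0.077],0]]'
python3 -m handwheel '[[[0,0,0],[0,0,0.001],0],[[0,0,0],[0,0,0.002],0],[[0,0,0],[0,0,0.0025],0],[[0,0,0],[0,0,0.0025],0]]'
```

```text
time: 10.7
tool_pos: [554.3, -277.2, 52.2]
tcp_rot: [-3.141, 0.001, -2.808]
contact_force: [-0.4, 0.2, -1.5]
grip_width: 39.2
finger_force: 30.0
time: 11.1
tool_pos: [554.0, -277.1, 49.1]
tcp_rot: [-3.142, 0.0, -2.808]
contact_force: [-0.2, -0.2, -2.2]
grip_width: 39.3
finger_force: 30.0
```

```bash
python3 -m handwheel '[[[0,0,0],[0,0,0.0007],0],[[0,0,0],[0,0,0.0014],0],[[0,0,0],[0,0,0.0014],0]]'
python3 -m handwheel '[[[0,0,0],[0,0,0.0005],0],[[0,0,0],[0,0,0.0005],0]]'
```

```text
time: 11.4
tool_pos: [554.2, -277.2, 48.4]
tcp_rot: [-3.141, 0.001, -2.808]
contact_force: [-1.2, 0.4, 4.8]
grip_width: 39.3
finger_force: 30.0
time: 11.6
tool_pos: [554.3, -277.3, 48.4]
tcp_rot: [-3.14, 0.001, -2.808]
contact_force: [-1.8, 1.5, 6.9]
grip_width: 39.0
finger_force: 30.0
```

Contact made. I'll release, wait, then raise.

```bash
python3 -m handwheel '[[[0,0,0],[0,0,0],0.5],[[0,0,0],[0,0,0],0.6],[[0,0,0],[0,0,0],0.75],[[0,0,0],[0,0,0],0.75],[[0,0,0],[0,0,0],0.75],[[0,0,0],[0,0,0],0.75]]'
python3 -m handwheel '[[[0,0,0],[0,0,-0.02],0.75],[[0,0,0],[0,0,-0.05],0.75],[[0,0,0],[0,0,-0.09],0.75],[[0,0,0],[0.05,0,-0.1],0.75],[[0,0,0],[0.09,0,-0.1],0.75],[[0,0,0],[0.09,0,-0.1],0.75]]'
python3 - <<'E'
from h import *;from plant import capture
ims=[]
for n,b in(("side",box(220,240,420,384)),("top",box(330,80,480,260))):
    c=capture(n);H=hsv(c);h,s,v=H[...,0],H[...,1],H[...,2]
    m=b&((h<12)|(h>175))&(s>120)&(v>140)
    W=world(c)[m];print(m.sum(),np.median(W[:,2]),rect(c,m,69))
    k=np.abs(W[:,2]-69)<20;W=W[k];print(np.linalg.lstsq(np.c_[W[:,:2]-[587,-264],np.ones(len(W))],W[:,2],rcond=None)[0])
    ims.append(cv2.resize(c["image"][(240 if n=="side" else 80):][:140,(230 if n=="side" else 330):][:,:130],None,fx=3,fy=3))
cv2.imwrite("pics/st.png",np.hstack(ims)[:,:,::-1])
E
```

```text
time: 12.2
tool_pos: [554.0, -277.0, 47.0]
tcp_rot: [3.141, -0.0, -2.808]
contact_force: [-0.8, 0.1, -0.1]
grip_width: 68.7
finger_force: 0.0
time: 12.8
tool_pos: [465.3, -307.6, 147.7]
tcp_rot: [3.141, -0.002, -2.811]
contact_force: [0.1, 0.0, -0.3]
grip_width: 68.8
finger_force: 0.0
1207 69.1303056910956 (array([ 593. , -264.9]), 120.7, 39.8, 19.0)
[ 2.93775765e-04 -5.94891199e-03  6.91272233e+01]
843 68.12982814492568 (array([ 586.9, -265.7]), 128.2, 39.7, 19.0)
[ 6.08546143e-04 -4.55834750e-03  6.81124439e+01]
```

View pics/st.png

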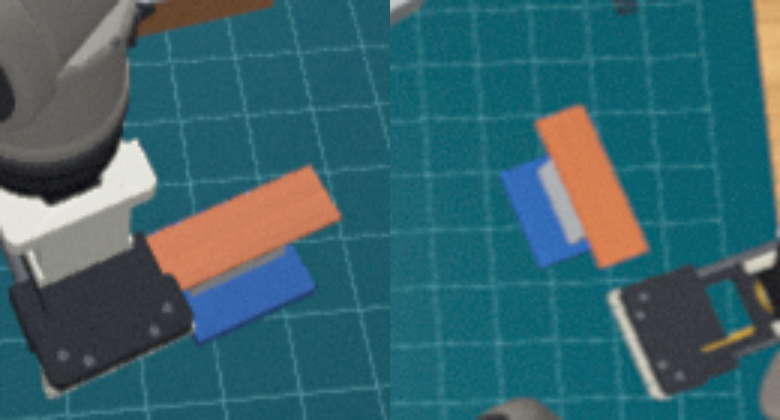

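The strip lies flat on the stake, clear of the fingers, in both views. Its centre is (587.7,-266.0) at 19°. Next I'll grasp it by the middle.

```bash
python3 go.py 587.7 -266 148 199
```

```text
t 12.9 pos [ 468.6 -307.   147.5] rot [-3.1411e+00  7.0000e-04 -2.8093e+00] F [ 0.1 -0.   0.3] q [-0.72  0.48  1.54  0.    1.12 -2.62]
turn [-0.  0.  0.] shift [-1.26e-01 -1.00e-04 -4.00e-04]
```

```bash
python3 -m handwheel '[[[0,0,0],[-0.04,0,0],0.75],[[0,0,0],[-0.08,0,0],0.75],[[0,0,0],[-0.115,0,0],0.75],[[0,0,0],[-0.126,0,0],0.75],[[0,0,0],[-0.126,0,0.03],0.75],[[0,0,0],[-0.126,0,0.06],0.75],[[0,0,0],[-0.126,0,0.07],0.75],[[0,0,0],[-0.126,0,0.07],0.75]]'
python3 go.py 587.7 -266 48 199
```

```text
time: 13.7
tool_pos: [587.2, -264.6, 75.3]
tcp_rot: [3.139, -0.002, -2.807]
contact_force: [0.4, -0.0, 0.2]
grip_width: 68.7
finger_force: 0.0
t 13.7 pos [ 587.2 -264.6   75.3] rot [ 3.1386e+00 -2.4000e-03 -2.8073e+00] F [ 0.4 -0.   0.2] q [-0.54  0.7   1.35  0.    1.09 -2.45]
turn [ 0.2 -0.1  0.2] shift [-0.0001 -0.0016  0.0273]
```

```bash
python3 -m handwheel '[[[0,0,0],[0,-0.001,0.015],0.75],[[0,0,0],[0,-0.001,0.027],0.75],[[0,0,0],[0,-0.001,0.028],0.6],[[0,0,0],[0,-0.001,0.028],0.5],[[0,0,0],[0,-0.001,0.028],0.45],[[0,0,0],[0,-0.001,0.028],0.3],[[0,0,0],[0,-0.001,0.028],0],[[0,0,0],[0,-0.001,0.028],0],[[0,0,0],[0,-0.001,0.028],0]]'
python3 -m handwheel '[[[0,0,0],[0,0,-0.005],0],[[0,0,0],[0,0,-0.015],0],[[0,0,0],[0,0,-0.03],0],[[0,0,0],[0,0,-0.05],0],[[0,0,0],[0,0,-0.08],0],[[0,0,0],[0,0,-0.11],0],[[0,0,0],[0,0,-0.13],0],[[0,0,0],[0,0,-0.14],0],[[0,0,0],[0,0,-0.14],0]]'
python3 go.py 595.5 252.8 188 200.1
```

```text
time: 14.6
tool_pos: [588.6, -266.3, 49.7]
tcp_rot: [-3.141, 0.001, -2.808]
contact_force: [-0.8, 1.8, 3.6]
grip_width: 39.4
finger_force: 30.0
time: 15.5
tool_pos: [588.8, -266.5, 190.7]
tcp_rot: [-3.139, 0.002, -2.808]
contact_force: [0.8, 0.0, -2.5]
grip_width: 39.1
finger_force: 30.0
t 15.5 pos [ 588.8 -266.5  190.7] rot [-3.1395e+00  1.9000e-03 -2.8076e+00] F [ 0.8  0.  -2.5] q [-0.54  0.59  1.21  0.    1.33 -2.45]
turn [-0.1  0.1 -1. ] shift [-0.1766  0.4884  0.002 ]
```

```bash
python3 -m handwheel '[[[0,0,0],[-0.009,0.025,0],0],[[0,0,0],[-0.022,0.06,0],0],[[0,0,0],[-0.036,0.10,0],0],[[0,0,0],[-0.054,0.15,0],0],[[0,0,0],[-0.072,0.20,0],0],[[0,0,0],[-0.09,0.25,0],0],[[0,0,0],[-0.108,0.30,0],0],[[0,0,0],[-0.126,0.35,0],0],[[0,0,-0.5],[-0.144,0.40,0],0],[[0,0,-1],[-0.16,0.445,0],0],[[0,0,-1],[-0.17,0.475,0],0],[[0,0,-1],[-0.1766,0.4884,0],0]]'
python3 -m handwheel '[[[0,0,0],[0,0,0],0],[[0,0,0],[0,0,0],0],[[0,0,0],[0,0,0],0]]'
python3 - <<'E'
from h import *;from plant import capture
ims=[]
for n,b,y,x in(("side",box(200,40,350,200),40,220),("top",box(120,60,260,230),70,120)):
    c=capture(n);H=hsv(c);h,s,v=H[...,0],H[...,1],H[...,2]
    m=b&((h<12)|(h>175))&(s>120)&(v>140)
    W=world(c)[m];print(m.sum(),np.median(W[:,2]),rect(c,m,209))
    k=np.abs(W[:,2]-209)<30;W=W[k];print(W.min(0),W.max(0),np.linalg.lstsq(np.c_[W[:,:2]-[595,253],np.ones(len(W))],W[:,2],rcond=None)[0])
    ims.append(cv2.resize(c["image"][y:y+150,x:x+130],None,fx=3,fy=3))
cv2.imwrite("pics/tr.png",np.hstack(ims)[:,:,::-1])
E
python3 go.py 595.5 252.8 80 200.1
```

```text
time: 16.7
tool_pos: [593.2, 257.9, 187.1]
tcp_rot: [3.14, -0.003, -2.786]
contact_force: [0.2, -1.0, -1.8]
grip_width: 39.2
finger_force: 30.0
time: 17.0
tool_pos: [595.1, 251.4, 188.6]
tcp_rot: [-3.141, -0.001, -2.792]
contact_force: [0.6, -0.4, -1.8]
grip_width: 39.1
finger_force: 30.0
277 207.76463552017753 (array([567.5, 238.2]), 70.1, 43.1, 18.6)
[530.02882725 210.50056235 205.16016553] [596.79678375 266.48385565 210.82419901] [-5.93411398e-03 -9.41026412e-03  2.07438611e+02]
t 17.1 pos [595.3 251.4 189.1] rot [-3.1414e+00 -3.0000e-04 -2.7923e+00] F [ 0.2  0.6 -2. ] q [ 0.28  0.6   1.21 -0.    1.33 -1.64]
turn [-0.  -0.  -0.1] shift [-0.0007  0.0013  0.1091]
  return _methods._mean(a, axis=axis, dtype=dtype,
  ret = ret.dtype.type(ret / rcount)
Traceback (most recent call last):
  File "h.py", line 14, in rect
    k=max(cs,key=cv2.contourArea)[:,0];P=ray(c,k,zw)[:,:2]
      ~~~^^^^^^^^^^^^^^^^^^^^^^^^
ValueError: max() iterable argument is empty
```

The strip is level and within about 3 mm of the tray centre, well inside the 14/20 mm tolerances. Lowering.

```bash
python3 -m handwheel '[[[0,0,0],[0,0.0015,0.02],0],[[0,0,0],[0,0.0015,0.045],0],[[0,0,0],[0,0.0015,0.07],0],[[0,0,0],[0,0.0015,0.095],0],[[0,0,0],[0,0.0015,0.12],0],[[0,0,0],[0,0.0015,0.14],0],[[0,0,0],[0,0.0015,0.155],0],[[0,0,0],[0,0.0015,0.164],0],[[0,0,0],[0,0.0015,0.167],0],[[0,0,0],[0,0.0015,0.168],0],[[0,0,0],[0,0.0015,0.168],0]]'
python3 -m handwheel '[[[0,0,0],[0,0,0.001],0],[[0,0,0],[0,0,0.002],0],[[0,0,0],[0,0,0.003],0],[[0,0,0],[0,0,0.003],0]]'
```

```text
time: 18.2
tool_pos: [595.1, 254.7, 22.0]
tcp_rot: [-3.142, 0.002, -2.79]
contact_force: [0.1, -0.4, -1.3]
grip_width: 39.1
finger_force: 30.0
time: 18.6
tool_pos: [594.5, 254.6, 18.1]
tcp_rot: [3.142, 0.0, -2.79]
contact_force: [-0.0, 0.8, -1.9]
grip_width: 39.4
finger_force: 30.0
```

```bash
python3 -m handwheel '[[[0,0,0],[0,0,0.0007],0],[[0,0,0],[0,0,0.0014],0],[[0,0,0],[0,0,0.0014],0]]'
python3 -m handwheel '[[[0,0,0],[0,0,0.0007],0],[[0,0,0],[0,0,0.001],0],[[0,0,0],[0,0,0.001],0]]'
```

```text
time: 18.9
tool_pos: [594.6, 254.5, 16.8]
tcp_rot: [3.142, 0.0, -2.79]
contact_force: [-0.0, 0.4, -0.8]
grip_width: 39.3
finger_force: 30.0
time: 19.2
tool_pos: [594.9, 254.6, 16.7]
tcp_rot: [-3.142, 0.001, -2.79]
contact_force: [-2.2, -0.2, 4.6]
grip_width: 39.4
finger_force: 30.0
```

Contact. Now I'll release, rise and check.

```bash
python3 -m handwheel '[[[0,0,0],[0,0,0.0003],0],[[0,0,0],[0,0,0.0003],0.48],[[0,0,0],[0,0,0.0003],0.55],[[0,0,0],[0,0,0.0003],0.65],[[0,0,0],[0,0,0.0003],0.65],[[0,0,0],[0,0,0.0003],0.65]]'
python3 -m handwheel '[[[0,0,0],[0,0,-0.01],0.65],[[0,0,0],[0,0,-0.04],0.65],[[0,0,0],[0,0,-0.08],0.65],[[0,0,0],[0,0,-0.12],0.65],[[0,0,0],[0,0,-0.16],0.65],[[0,0,0],[0,0.05,-0.2],0.65],[[0,0,0],[0,0.1,-0.2],0.65],[[0,0,0],[0,0.15,-0.2],0.65],[[0,0,0],[0,0.18,-0.2],0.65],[[0,0,0],[0,0.18,-0.2],0.65],[[0,0,0],[0,0.18,-0.2],0.65]]'
python3 - <<'E'
from h import *;from plant import capture
ims=[]
for n,b,y,x in(("side",box(200,80,350,200),60,210),("top",box(120,60,260,230),80,120)):
    c=capture(n);ims.append(cv2.resize(c["image"][y:y+150,x:x+130],None,fx=3,fy=3))
    H=hsv(c);h,s,v=H[...,0],H[...,1],H[...,2]
    m=b&((h<12)|(h>175))&(s>120)&(v>140)
    if not m.sum(): print(n,0);continue
    W=world(c)[m];print(n,m.sum(),np.median(W[:,2]),rect(c,m,36))
    W=W[np.abs(W[:,2]-36)<20];print(np.linalg.lstsq(np.c_[W[:,:2]-[595,253],np.ones(len(W))],W[:,2],rcond=None)[0])
cv2.imwrite("pics/tr.png",np.hstack(ims)[:,:,::-1])
E
```

```text
time: 19.8
tool_pos: [594.5, 254.5, 15.3]
tcp_rot: [3.141, -0.0, -2.79]
contact_force: [-0.1, 0.7, -0.5]
grip_width: 59.4
finger_force: 0.0
time: 20.9
tool_pos: [532.0, 424.2, 215.8]
tcp_rot: [-3.141, 0.0, -2.788]
contact_force: [-0.2, -0.4, -0.1]
grip_width: 59.6
finger_force: 0.0
side 421 35.81850379783805 (array([596.9, 253.4]), 129.5, 39.7, 20.1)
[ 5.10552544e-03 -2.28490787e-02  3.57416422e+01]
top 692 35.43106231815881 (array([598.2, 255. ]), 122.1, 38.9, 20.1)
[ 1.71799428e-03 -1.94910802e-03  3.53910485e+01]
```

View pics/tr.png

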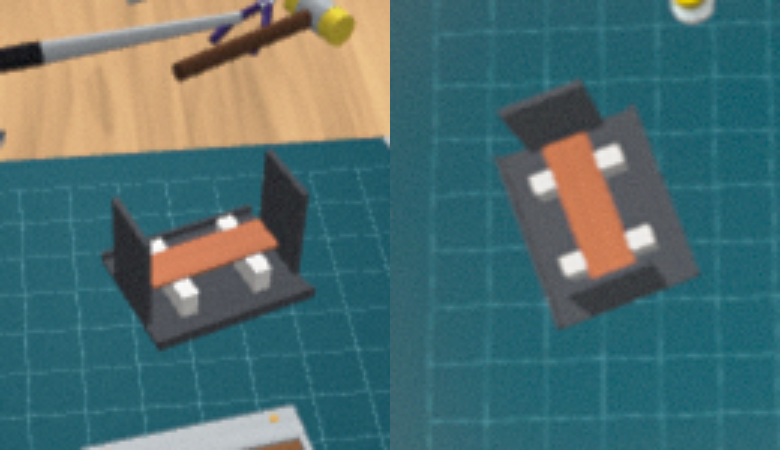

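The strip lies flat across both white bars. It is centred within about 2 mm and aligned with the tray, and the arm is clear.

```bash
python3 -c "from plant import close_job;print(close_job())"
```

```text
the job is handed in; nothing more can be done
None
```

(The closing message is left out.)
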